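# Tighten the lock ring of a capping chuck with the pin spanner

## Robot

A 6-joint arm with a two-finger parallel gripper is mounted at the origin on the work surface. World frame = base frame: x ahead of the robot, y to its left, z up, the work surface at z = 0. Lengths are in m, angles in degrees, forces in N, time in s.
With the tool pointing down it reaches from about 0.35 to 0.875 m from the base axis. Payload 4.2 kg.
Tool frame: the origin (TCP) lies between the finger pads; the fingertips stand 11 mm ahead of it and the grasp point (between the pads) lies 8 mm behind it; z points along the fingers, y is the direction in which the jaws open and shut (so a half turn about z gives the same grasp; the last joint's range is limited). The gripper opens to 87 mm and grips with 3 to 60 N. Pads are 19 mm wide; open, the fingers measure 117 mm over their backs; the gripper's body (75 mm by 190 mm) begins 51 mm behind the grasp point.
Start: joints at [79.962, 22.042, 0.453, 0, -68.411, -14.817], TCP at [0.263, 0.567, 0.234] pointing down, gripper open.
Joint ranges: [-179.83, 179.83], [-69.29, 118.12], [-61.27, 80.66], [-181.25, 117.63], [-171.15, -9.14], [-177.46, 177.46]. Speed limits (degrees/s): [159.86, 159.86, 180, 180, 180, 180].

## Interface

Orientations are given as a 3x3 rotation matrix whose columns are the frame's x, y, z axes.
In Python, from station import sense, capture, get_calibration, finish_job, search_frame, cut_out gives the robot as it stands.
- The arm moves only by the tool arm_command, never from a script. Its argument "rows" is a list of rows, each an object with "fingers": the opening in per cent of the stroke, from 0 (shut) to 100 (fully open); "travel": the shift along the tool's x, y, z in cm, a list of three; "roll": the turn about the tool's z in degrees. A call has 1 to 10 rows; each row is the pose to reach, as a shift and turn from the pose commanded when the call began, along the tool's axes at that moment; what a row does not reach only later rows make up. A row lasts 1/10 s, in which the tool goes at most 50 mm and 8.59 degrees, less where a joint would pass 70% of its speed; a pose out of reach is approached as far as the arm can. A call with a gripper value outside its range is refused whole. The fingers move at their own pace and stop on an object; the grip force is fixed at half the most. Time passes only in rows, so rows that repeat a pose let the fingers close. It gives the time, the measured TCP pose, the force and the opening at its end, in the units of the state.
- sense(): the state, without advancing time (a new reading comes with each control period).
- capture(name): name is "scene" or "side" or "wrist"; returns (picture, depth): 480x640x3 uint8, red, green, blue; 480x640 float32, m along the optical axis (not along the pixel's ray), 0 where there is no reading.
- get_calibration(name): a dict with "fov_y" (degrees; the focal length in pixels is half the picture's height over the tangent of half this angle, whatever the lens; pixels are square), "cx", "cy" (the principal point, pixels), "origin" and "attitude" of the camera in the world; the wrist camera has in their place "mount" (4x4, takes a point from camera to tool coordinates, whose origin is the TCP and whose axes are the flange's). Camera axes: x right, y down, z forward; pixel columns grow to the right and rows downward; lengths in m; the calibration is good to about 2 mm. A picture is of the moment at which its call begins: read the wrist's pose just before it. get_calibration takes no time and is no camera call.
- finish_job(): hands the job in, once; it reports no verdict.
Trained networks look in the newest picture that a camera, given by its name, has taken for a name from the list of things; names that differ only in an ending like _2 or _b are one class to them, and where a whole thing is asked for, a point or a joint stands for the part that bears it (a point fixed in the world has none). Each returns a list of dicts, best first, with "p" (0 to 1); they miss things now and then, are a little off and sometimes report something else, mostly with a low value. They report only what shows in the picture. A call takes as long as a camera call. They do not tell look-alikes from the thing itself.
- search_frame(camera, label): "position" ([x, y, z] in m, in world coordinates, good to about 4 mm: the middle of the surface that is visible of it).
- cut_out(camera, label): "mask" (480x640 bool, what is visible of it).
The state is a dict: "time_s": time; "joints": joint angles; "joint_velocities": joint speeds; "effort": joint torques, N m; "tcp_pos": TCP position; "ee_rot": TCP orientation; "wrist_force": force on the tool from outside, world axes, zero at the start; "moment": the same for the moment, N m; "gripper_width": opening from 0.0 (shut) to 1.0 (fully open).
Only numpy, scipy, OpenCV 4.12 (cv2) and the standard library are available. Lean on these libraries where they do the work, as an engineer would, in place of code of your own. Each camera call takes 0.05 s, during which the arm holds its last target. There are 200 camera calls.

## Task

The capping chuck is held mouth up in the vice and its steel lock ring is only finger-tight. Take the pin spanner from the rubber mat, set both of its pins in the ring's two holes and turn the ring clockwise (seen from above) until it comes up against its stop; then lift the spanner off and lay it, without dropping it, flat, pins down, inside the steel tool tray, and let go. Leave the bottles and the other parts on the bench where they are.

Things in the scene. Friction and masses are not known exactly. Their poses are not given: they have to be found in the camera images.
- spanner: Pin spanner, 0.28 kg, 161 mm long: two-armed steel fork 8 mm thick with two pins, and a straight grey plastic handle. It lies level, pins down, on its pin tips and the handle's underside. Origin: midway between the two pin tips; +x along the handle away from the pins, z up when the pins point down. Lies on the mat at the start, handle roughly toward the robot's side.
- spanner_grip (a point): Centre of the spanner's handle, half-way up, where it is gripped: at (95, 0, 14) mm from spanner, same axes. The handle is 98 mm long (x from 54 to 152 mm), 24 mm wide with upright flat sides, 28 mm high (z from 0 to 28 mm). The centre of mass lies about 20 mm from here toward the pins.
- pin_a (a point): Tip of one pin, at (0, 26, 0) mm from spanner, same axes. Both pins: steel, 8 mm diameter, 10 mm long below the flat underside of the fork, last 3 mm tapered to 5 mm; 52 mm between centres, on a line square to the handle. The fork's round ends reach 9 mm beyond the pin centres.
- pin_b (a point): Tip of the other pin, at (0, -26, 0) mm from spanner; same axes.
- spanner_tail (a point): On the spanner's centre line near the handle's end, at (150, 0, 14) mm from spanner; same axes.
- lock_ring (a joint): Angle of the lock ring (rad): 0 = tight, against its firm stop; the value is how far it must still be turned clockwise seen from above (0.7 to 1.2 at the start). It turns with a steady drag of about 0.35 N m, stays where it is left and does not rise or sink. Dark witness lines on the rims of ring and chuck meet when it is tight.
- ring_top (a point): Centre of the lock ring's upper face, 112.5 mm above the bench. Steel ring: outside 78 mm, bore 36 mm, 14 mm thick. z up; the holes lie on its y axis; axes turn with it. The spanner fits either way round, handle along the ring's -x or +x. From start to tight the -x side points roughly at the robot, within 65 degrees of the world -x; that side is free of obstacles at this height.
- hole_a (a point): Mouth centre of one of the ring's two holes, level with its upper face: 11 mm diameter, upright, 14 mm deep, 26 mm from the ring's axis along the ring's +y. Axes as the ring.
- hole_b (a point): Mouth centre of the other hole (along the ring's -y). A pin has 1.5 mm of play all round in its hole, so the spanner turns about 0.06 rad idle before it takes the ring along; with the turning load still on, the pins bind in the holes when lifted, so ease the spanner back that much first.
- vice: Dark steel vice, bolted down, with the aluminium chuck (86 mm wide, top 97 mm above the bench) clamped in it and the lock ring on top. Origin on the bench under the ring's axis; -x to its screw with tommy bar, which points roughly at the robot and reaches 140 mm from the origin, no higher than 55 mm. Jaws 58 mm high, footprint otherwise 200 x 124 mm.
- mat: Steel plate 250 x 170 mm with a black rubber mat on it, fixed, top 7 mm above the bench; the spanner lies on it at the start. Origin at the centre of its underside on the bench.
- tray: Shallow open stainless tool tray, empty, fixed: 270 mm (its x) by 176 mm (its y), walls 3 mm thick and 20 mm high, floor 3 mm thick. Origin at the centre of its underside on the bench, z up. It and the mat lie either side of the vice, either way round.
- bottle_a: Amber bottle with white cap, 58 mm diameter, 105 mm high, loose; origin at the centre of its underside. Leave alone.
- bottle_b: Second such bottle. Leave alone.
- jar: White jar with lid, 72 mm diameter, 75 mm high; origin at the centre of its underside. Leave alone.
- spare_chuck: Smaller aluminium chuck standing mouth down, 68 mm diameter, 82 mm high; origin at the centre of its underside. Leave alone.
- insert: Spare black rubber cone insert, 54 mm diameter, 30 mm high; origin at the centre of its underside. Leave alone.
- screwdriver: Screwdriver with black handle lying on the bench beside the vice, 190 mm long, 26 mm high; origin under its middle, x along it. Leave alone.
- torque_driver: Hand torque driver lying on the bench beyond the mat or tray, 178 mm long, 40 mm high; origin under its middle, x along it. Leave alone.
Not all that is in view belongs to the job. There is more than one size of the vice; the one meant has the size given above.

How it is judged (in metres and radians):
On the way, in this order (a step that is already met when the one before it is completed fails the run):
1. both pins of the spanner stand at least 5 mm deep in the ring's two holes, the ring not yet turned (more than 0.6 rad to go) (((horizontal distance between pin_a and hole_a below 0.004 m and horizontal distance between pin_b and hole_b below 0.004 m and z of pin_a in the frame of hole_a below -0.005 m and z of pin_b in the frame of hole_b below -0.005 m) or (horizontal distance between pin_a and hole_b below 0.004 m and horizontal distance between pin_b and hole_a below 0.004 m and z of pin_a in the frame of hole_b below -0.005 m and z of pin_b in the frame of hole_a below -0.005 m)) and value of joint lock_ring above 0.6 rad), for 0.2 s.
2. the ring has been turned to its stop (within 0.05 rad, 3 degrees) with both pins still in the holes (((horizontal distance between pin_a and hole_a below 0.004 m and horizontal distance between pin_b and hole_b below 0.004 m and z of pin_a in the frame of hole_a below -0.005 m and z of pin_b in the frame of hole_b below -0.005 m) or (horizontal distance between pin_a and hole_b below 0.004 m and horizontal distance between pin_b and hole_a below 0.004 m and z of pin_a in the frame of hole_b below -0.005 m and z of pin_b in the frame of hole_a below -0.005 m)) and value of joint lock_ring below 0.05 rad), for 0.2 s.
At the end, for the whole second after the job is handed in: The lock ring is within 0.05 rad (3 degrees) of its stop, and the whole spanner (both pins and the handle's end) lies flat, pins down, on the floor inside the tray's walls, let go and at rest (value of joint lock_ring below 0.05 rad and x of pin_a in the frame of tray between -0.13 and 0.13 m and y of pin_a in the frame of tray between -0.084 and 0.084 m and z of each of pin_a, pin_b in the frame of tray below 0.01 m and x of pin_b in the frame of tray between -0.13 and 0.13 m and y of pin_b in the frame of tray between -0.084 and 0.084 m and x of spanner_tail in the frame of tray between -0.13 and 0.13 m and y of spanner_tail in the frame of tray between -0.084 and 0.084 m and z of spanner_tail in the frame of tray below 0.024 m and linear speed of spanner below 0.02 m/s); the robot touches nothing.
It fails at once if a bystander (bottle a, bottle b, jar, insert, spare chuck, screwdriver, torque driver) is shifted by more than 30 mm (distance of any of bottle_a, bottle_b, jar, insert, spare_chuck, screwdriver, torque_driver from where it was at the start of the episode above 0.03 m).
It fails at once if the spanner is dropped into the tray (moving faster than 0.5 m/s within 40 mm of its floor) (linear speed of spanner above 0.5 m/s and z of spanner in the frame of tray below 0.043 m and x of spanner in the frame of tray between -0.14 and 0.14 m and y of spanner in the frame of tray between -0.095 and 0.095 m).
It also fails if it takes over 51 s, if anything falls off the work surface, if the arm or the gripper's body presses on something with over 40 N, if the wrist force passes 120 N, or if a joint passes its speed limit or range.

## Working session

There is one attempt and no reset: what is moved stays moved. The work goes in short steps, Python scripts to look and compute and a tool call to move; the robot and the scene stay as the last step left them, time stands still between calls to the robot, and variables do not carry over. Pictures are saved under pics/ and viewed, about 8 in all and at most 12, crops included, and the job is handed in when it is done.

Besides the shell and the picture viewer there is one more tool, called after "Emit:" by a JSON object that holds its "name" and its "arguments". arm_command: Moves the arm, as the interface text tells. Its arguments: {"type":"object","properties":{"rows":{"type":"array","items":{"type":"object","properties":{"fingers":{"type":"number"},"travel":{"type":"array","items":{"type":"number"}},"roll":{"type":"number"}}}}},"required":["rows"]}

```bash
mkdir -p pics; ls
cat > h.py <<'E'
import numpy as np, cv2
from station import *
def K(n):
    c=get_calibration(n); return 240/np.tan(np.radians(c["fov_y"])/2),c["cx"],c["cy"]
def pose(n):
    c=get_calibration(n)
    if "mount" in c:
        s=sense(); T=np.eye(4); T[:3,:3]=s["ee_rot"]; T[:3,3]=s["tcp_pos"]; return T@np.array(c["mount"])
    T=np.eye(4); T[:3,:3]=c["attitude"]; T[:3,3]=c["origin"]; return T
def cloud(n,d,T=None):
    f,cx,cy=K(n); T=pose(n) if T is None else T
    v,u=np.mgrid[:480,:640]; P=np.stack([(u-cx)/f*d,(v-cy)/f*d,d],-1)
    W=P@T[:3,:3].T+T[:3,3]; W[d==0]=np.nan; return W
def ontoz(n,uv,z,T=None):
    f,cx,cy=K(n); T=pose(n) if T is None else T
    r=np.array([(uv[0]-cx)/f,(uv[1]-cy)/f,1])@T[:3,:3].T; return T[:3,3]+r*(z-T[2,3])/r[2]
def save(n,p): cv2.imwrite("pics/"+n,p[...,::-1])
E
python3 - <<'E'
from h import *
print(sense())
for n in("scene","side","wrist"):
    T=pose(n);p,d=capture(n);save(n+"0.png",p);np.savez(n+"0",p=p,d=d,T=T)
    print(n,K(n),T.round(3).tolist())
    if n!="wrist":
        for l in("spanner","lock_ring","vice","mat","tray","bottle_a","jar","spare_chuck","insert","screwdriver","torque_driver"):
            print(l,[(round(x["p"],2),np.round(x["position"],3).tolist()) for x in search_frame(n,l)])
E
```

```text
pics
{'time_s': 0.0, 'joints': array([ 7.99631256e+01,  2.20907185e+01,  3.79552505e-01, -3.04620188e-02,
       -6.84114992e+01, -1.48166802e+01]), 'joint_velocities': array([-0.1200511 ,  0.0199713 , -0.09543314,  0.09944088, -0.01702978,
        0.03069387]), 'effort': array([-7.12788096e-04, -3.90662920e+01,  1.87399095e+01,  4.21983406e+00,
        1.09519684e-02, -1.91953127e-04]), 'tcp_pos': array([0.26241723, 0.56659474, 0.23245467]), 'ee_rot': array([[ 9.07302590e-01, -4.20477432e-01, -8.59914270e-04],
       [-4.20478306e-01, -9.07300340e-01, -2.02193867e-03],
       [ 6.99790725e-05,  2.19608549e-03, -9.99997586e-01]]), 'wrist_force': array([0.54748924, 0.11899258, 0.65467607]), 'moment': array([-0.01301917,  0.00753374, -0.00208162]), 'gripper_width': 0.999723731550324}
scene (np.float64(464.26330519679345), 309.2914352865903, 239.3576947146322) [[-0.605, 0.563, -0.563, 0.987], [0.796, 0.429, -0.427, 0.415], [0.002, -0.706, -0.708, 0.757], [0.0, 0.0, 0.0, 1.0]]
spanner [(0.76, [0.496, -0.305, 0.021]), (0.49, [0.513, -0.312, 0.006])]
lock_ring [(0.96, [0.565, 0.012, 0.11])
[... 1051 characters left out ...]
 (0.5, [0.736, 0.111, 0.053])]
mat [(0.87, [0.466, -0.348, 0.01])]
tray [(0.59, [0.533, 0.312, 0.004]), (0.22, [0.549, -0.004, 0.112])]
bottle_a [(0.92, [0.754, -0.041, 0.06]), (0.62, [0.718, -0.318, 0.06])]
jar [(0.56, [0.738, 0.112, 0.051])]
spare_chuck [(0.89, [0.712, -0.193, 0.03]), (0.53, [0.713, 0.258, 0.033])]
insert [(0.78, [0.384, 0.143, 0.019]), (0.68, [0.527, -0.02, 0.054]), (0.39, [0.488, -0.306, 0.022])]
screwdriver [(0.31, [0.486, -0.309, 0.027])]
torque_driver [(0.6, [0.711, 0.26, 0.033])]
wrist (np.float64(432.41287674575597), 310.064346044377, 246.40188670077015) [[-0.42, -0.878, -0.227, 0.324], [-0.907, 0.407, 0.105, 0.539], [0.0, 0.25, -0.968, 0.384], [0.0, 0.0, 0.0, 1.0]]
```

Run:
```python
import cv2,numpy as np
a=cv2.imread("pics/scene0.png");b=cv2.imread("pics/side0.png")
cv2.imwrite("pics/both.png",np.vstack([cv2.resize(a,(400,300)),cv2.resize(b,(400,300))]))
```

```text
(no output)
```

View pics/scene0.png

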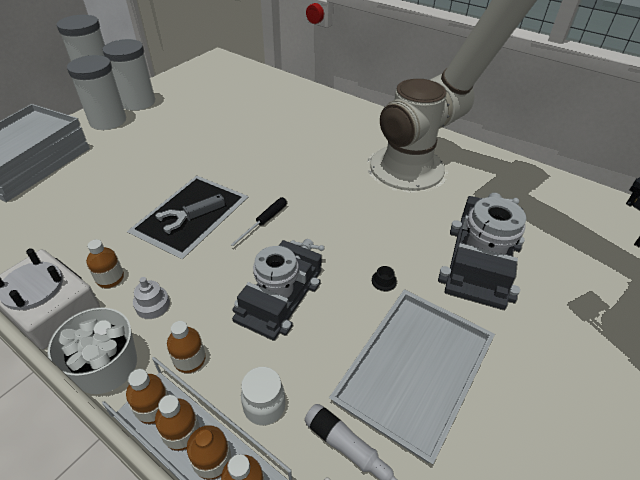

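The scene shows two vices with rings: one at pixel (275,285), the other at (490,240). Ring top heights are about 0.11 m and 0.145 m, so the first fits the 112.5 mm given. The spanner is on the mat at (190,210), the tray is at (415,375). I'll confirm with a crop and measure.

```bash
cat >> h.py <<'E'
def ring(W,c0,z=0.1125,r=0.06):
    m=(np.abs(W[...,2]-z)<0.006)&(np.hypot(W[...,0]-c0[0],W[...,1]-c0[1])<r)
    q=W[m]; (c,rad)=cv2.minEnclosingCircle(q[:,:2].astype(np.float32).copy()); return np.array(c),rad,np.median(q[:,2]),len(q)
def spanner(W,c0,ztop=0.035,r=0.16):
    m=(W[...,2]>ztop-0.007)&(W[...,2]<ztop+.008)&(np.hypot(W[...,0]-c0[0],W[...,1]-c0[1])<r)
    q=W[m]; (c,s,a)=cv2.minAreaRect(np.round(q[:,:2]*1000,2).astype(np.float32)); return q,c,s,a
E
python3 - <<'E'
from h import *
for n in("scene","side"):
    z=np.load(n+"0.npz"); W=cloud(n,z["d"],z["T"])
    print(n,"ring",ring(W,(.555,.003)), "other",ring(W,(.22,.29),.145))
    q,c,s,a=spanner(W,(.497,-.305)); print("handle",c,s,a,len(q),np.median(q[:,2]))
    for nm,c0 in(("tray",(.544,.317)),("mat",(.51,-.31))):
        m=(np.hypot(W[...,0]-c0[0],W[...,1]-c0[1])<.19)&((W[...,2]>.014)&(W[...,2]<.026) if nm=="tray" else (W[...,2]>.003)&(W[...,2]<.012))
        print(nm,cv2.minAreaRect((W[m][:,:2]*1000).astype(np.float32)))
    m=(W[...,2]>.03)&(W[...,2]<.16)&(W[...,0]<.9)&(W[...,0]>.3)&(abs(W[...,1])<.45)
a=cv2.imread("pics/scene0.png")
A=cv2.resize(a[230:350,220:340],(400,400),interpolation=2);B=cv2.resize(a[185:305,430:550],(400,400),interpolation=2)
cv2.imwrite("pics/v.png",np.hstack([A,B]))
E
```

```text
scene ring (array([0.55695671, 0.00940648]), 0.04009974002838135, np.float64(0.112393435390645), 922) other (array([0.21030001, 0.29927817]), 0.05064716935157776, np.float64(0.14313609487740608), 1071)
handle (487.34332275390625, -295.3323059082031) (47.94247055053711, 132.52249145507812) 67.25811004638672 326 0.03436041516258337
tray ((559.6427001953125, 310.6108093261719), (337.07049560546875, 188.21543884277344), 2.7457988262176514)
mat ((511.8993225097656, -309.77081298828125), (368.2281494140625, 362.466796875), 74.52821350097656)
side ring (array([0.55661267, 0.00717245]), 0.04079028218984604, np.float64(0.11312768767596848), 613) other (array([0.20824984, 0.29735035]), 0.05086763575673103, np.float64(0.144241430642971), 733)
handle (492.304931640625, -317.6671142578125) (57.926795959472656, 158.25770568847656) 78.31522369384766 766 0.0351188573386651
tray ((556.986572265625, 309.6842041015625), (334.92498779296875, 196.16622924804688), 1.550101399421692)
mat ((513.248291015625, -305.85638427734375), (359.6836242675781, 377.49066162109375), 59.43375778198242)
```

View pics/v.png

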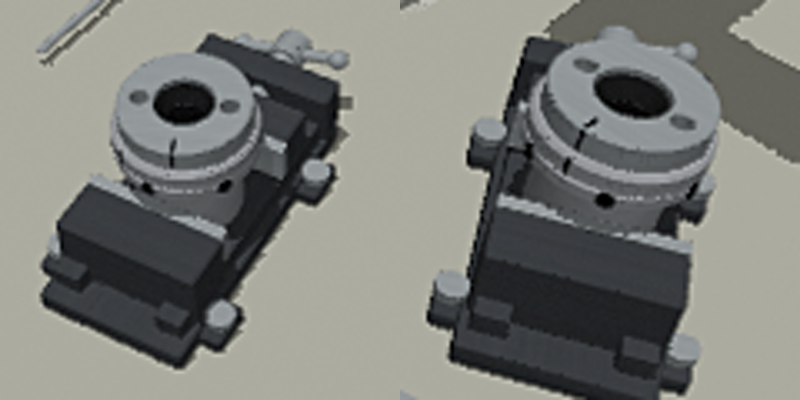

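The left crop (vice at (275,285)) matches: ring diameter is about 80 mm with its top at 0.1125 m. The right one measures about 100 mm at 0.143 m and is the decoy. The ring holes show at about (261,259) and (289,262). Next I move the wrist camera over the ring.

Emit:
{"name": "arm_command", "arguments": {"rows": [{"travel":[45,40.5,0],"roll":0,"fingers":100},{"travel":[45,40.5,0],"roll":0,"fingers":100},{"travel":[45,40.5,0],"roll":0,"fingers":100},{"travel":[45,40.5,0],"roll":0,"fingers":100},{"travel":[45,40.5,0],"roll":0,"fingers":100},{"travel":[45,40.5,0],"roll":0,"fingers":100},{"travel":[45,40.5,0],"roll":0,"fingers":100},{"travel":[45,40.5,0],"roll":0,"fingers":100},{"travel":[45,40.5,0],"roll":0,"fingers":100},{"travel":[45,40.5,0],"roll":0,"fingers":100}]}}

```text
time_s: 2.25
tcp_pos: [0.4598, 0.1055, 0.2341]
ee_rot: [[0.908, -0.42, 0.001], [-0.42, -0.908, 0.001], [0.001, -0.001, -1.0]]
wrist_force: [1.3, -0.1, -1.0]
gripper_width: 0.999
```

Emit:
{"name": "arm_command", "arguments": {"rows": [{"travel":[7.6,7,0],"roll":0,"fingers":100},{"travel":[7.6,7,0],"roll":0,"fingers":100},{"travel":[7.6,7,0],"roll":0,"fingers":100},{"travel":[7.6,7,0],"roll":0,"fingers":100},{"travel":[7.6,7,0],"roll":0,"fingers":100}]}}

```text
time_s: 2.75
tcp_pos: [0.4986, 0.0124, 0.2335]
ee_rot: [[0.908, -0.42, -0.0], [-0.42, -0.908, 0.0], [-0.0, -0.0, -1.0]]
wrist_force: [-0.8, 0.1, 0.8]
gripper_width: 1.002
```

Run:
```python
from h import *
T=pose("wrist");p,d=capture("wrist");save("w1.png",p);np.savez("w1",p=p,d=d,T=T)
W=cloud("wrist",d,T);c,r,z,n=ring(W,(.557,.008));print(sense()["tcp_pos"],c,r,z,n)
# rectified top view of ring plane, 0.2 mm/px
N=600;s=.0002
uv=[]
f,cx,cy=K("wrist");Ti=np.linalg.inv(T)
g=np.array([[c[0]+dx,c[1]+dy,.1125] for dx,dy in((-.06,-.06),(.06,-.06),(.06,.06),(-.06,.06))])
q=g@Ti[:3,:3].T+Ti[:3,3]; uv=np.float32(np.c_[q[:,0]/q[:,2]*f+cx,q[:,1]/q[:,2]*f+cy])
# top view: row down=-x, col right=-y
H=cv2.getPerspectiveTransform(uv,np.float32([[N,N],[N,0],[0,0],[0,N]]))
im=cv2.warpPerspective(p,H,(N,N));cv2.imwrite("pics/top.png",im[...,::-1])
```

```text
[0.49854414 0.01287214 0.23365215] [0.55615294 0.00794068] 0.03923914209008217 0.11183112932480244 10368
```

View pics/top.png

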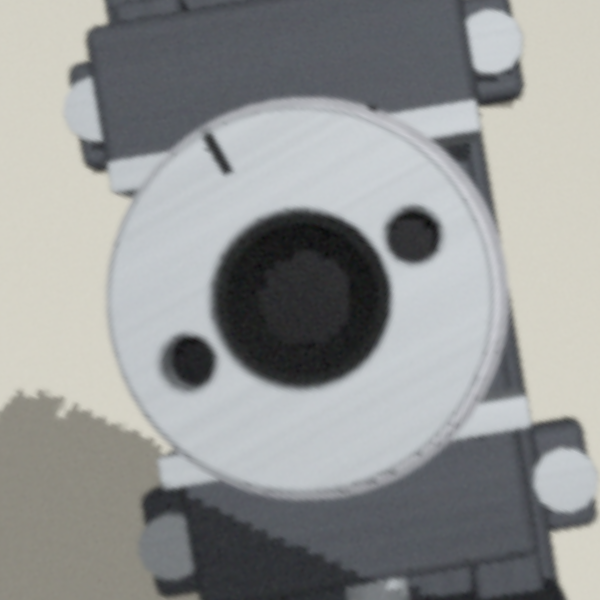

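The top view shows the holes at (414,236) and (189,361) around centre (301.5,298.5). The ring line at (218,153) puts ring +x at about 29°, and the chuck line at (372,107) sits at about -20°. That leaves about 49° to turn. Now on to the spanner.

Emit:
{"name": "arm_command", "arguments": {"rows": [{"travel":[10.3,29.1,0],"roll":0,"fingers":100},{"travel":[10.3,29.1,0],"roll":0,"fingers":100},{"travel":[10.3,29.1,0],"roll":0,"fingers":100},{"travel":[10.3,29.1,0],"roll":0,"fingers":100},{"travel":[10.3,29.1,0],"roll":0,"fingers":100},{"travel":[10.3,29.1,0],"roll":0,"fingers":100},{"travel":[10.3,29.1,0],"roll":0,"fingers":100},{"travel":[10.3,29.1,0],"roll":0,"fingers":100}]}}

```text
time_s: 3.6
tcp_pos: [0.4701, -0.2955, 0.2333]
ee_rot: [[0.907, -0.421, -0.0], [-0.421, -0.907, 0.0], [-0.0, -0.0, -1.0]]
wrist_force: [-0.3, 1.2, -0.4]
gripper_width: 1.002
```

```bash
cat >> h.py <<'E'
def top(n,p,T,c,z,half,s):
    """top view, rows down = -x, cols right = -y"""
    N=int(2*half/s); f,cx,cy=K(n);Ti=np.linalg.inv(T)
    g=np.array([[c[0]+a*half,c[1]+b*half,z] for a,b in((-1,-1),(1,-1),(1,1),(-1,1))])
    q=g@Ti[:3,:3].T+Ti[:3,3]; uv=np.float32(np.c_[q[:,0]/q[:,2]*f+cx,q[:,1]/q[:,2]*f+cy])
    return cv2.warpPerspective(p,cv2.getPerspectiveTransform(uv,np.float32([[N,N],[N,0],[0,0],[0,N]])),(N,N))
def px2w(uv,c,half,s): return np.array([c[0]+half-uv[1]*s,c[1]+half-uv[0]*s])
E
python3 - <<'E'
from h import *
T=pose("wrist");p,d=capture("wrist");save("w2.png",p);np.savez("w2",p=p,d=d,T=T)
W=cloud("wrist",d,T); print(sense()["tcp_pos"])
m=(W[...,2]>.012)&(W[...,2]<.05)&(np.hypot(W[...,0]-.49,W[...,1]+.305)<.12)
q=W[m];print(len(q),np.percentile(q[:,2],[5,25,50,75,95]).round(4))
h=q[q[:,2]>.031];print("handle",len(h),cv2.minAreaRect((h[:,:2]*1000).astype(np.float32)),np.median(h[:,2]))
print("all",cv2.minAreaRect((q[:,:2]*1000).astype(np.float32)))
fk=q[(q[:,2]<.030)&(q[:,2]>.02)];print("fork",len(fk),np.median(fk[:,2]),fk[:,:2].mean(0))
im=top("wrist",p,T,(.49,-.305),.025,.12,.0004);cv2.imwrite("pics/top2.png",im[...,::-1])
# holes
z=np.load("w1.npz");c=(.5562,.0079);im=top("wrist",z["p"],z["T"],c,.1125,.06,.0002)
g=im.mean(2)
for u,v in((414,236),(189,361)):
    r=g[v-40:v+40,u-40:u+40].astype(np.uint8)
    _,t=cv2.threshold(r,0,255,cv2.THRESH_BINARY_INV+cv2.THRESH_OTSU)
    cs,_=cv2.findContours(t,0,1);cc=max(cs,key=cv2.contourArea);(x,y),R=cv2.minEnclosingCircle(cc)
    print("hole",px2w((u-40+x,v-40+y),c,.06,.0002),R*.2)
E
```

```text
[ 0.47020861 -0.29441752  0.23336344]
6189 [0.0235 0.0246 0.0305 0.0341 0.0354]
handle 3031 ((465.2572021484375, -298.1422119140625), (25.76399803161621, 97.17179870605469), 70.08027648925781) 0.03417148811175669
all ((493.573486328125, -309.2756652832031), (68.33177185058594, 159.9403839111328), 70.70301055908203)
fork 3028 0.024538725764466363 [ 0.5359183  -0.32391166]
hole [ 0.56924029 -0.0146907 ] 5.689723968505859
hole [0.54386931 0.03032574] 5.505005645751954
```

View pics/top2.png

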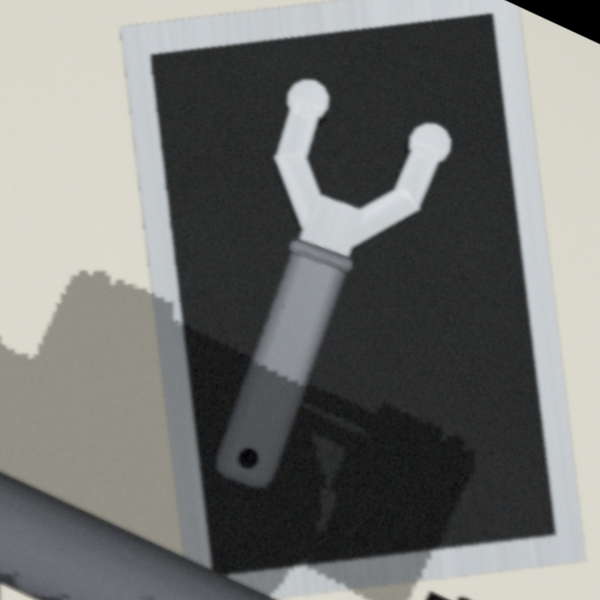

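The spanner's fork ends are at (308,100) and (430,143), 51.7 mm apart. Its pin midpoint is at about (0.5614,-0.3326), with the pins pointing along about -19.8° and the handle centre matching. I'll grip 85 mm from the pins at (0.482,-0.304), with the TCP at z 0.0215.

Emit:
{"name": "arm_command", "arguments": {"rows": [{"travel":[1.45,0.3,5],"roll":-5.1,"fingers":100},{"travel":[1.45,0.3,10],"roll":-5.1,"fingers":100},{"travel":[1.45,0.3,14],"roll":-5.1,"fingers":100},{"travel":[1.45,0.3,17],"roll":-5.1,"fingers":100},{"travel":[1.45,0.3,19],"roll":-5.1,"fingers":100},{"travel":[1.45,0.3,20.5],"roll":-5.1,"fingers":100},{"travel":[1.45,0.3,21.2],"roll":-5.1,"fingers":100},{"travel":[1.45,0.3,21.2],"roll":-5.1,"fingers":100},{"travel":[1.45,0.3,21.2],"roll":-5.1,"fingers":60},{"travel":[1.45,0.3,21.2],"roll":-5.1,"fingers":40}]}}

```text
time_s: 4.65
tcp_pos: [0.4829, -0.304, 0.0228]
ee_rot: [[0.941, -0.337, 0.002], [-0.337, -0.941, -0.001], [0.002, -0.0, -1.0]]
wrist_force: [0.1, 0.5, 0.6]
gripper_width: 0.894
```

Emit:
{"name": "arm_command", "arguments": {"rows": [{"travel":[0,0,0],"roll":0,"fingers":0},{"travel":[0,0,0],"roll":0,"fingers":0},{"travel":[0,0,0],"roll":0,"fingers":0},{"travel":[0,0,0],"roll":0,"fingers":0},{"travel":[0,0,0],"roll":0,"fingers":0},{"travel":[0,0,0],"roll":0,"fingers":0},{"travel":[0,0,0],"roll":0,"fingers":0},{"travel":[0,0,0],"roll":0,"fingers":0}]}}

```text
time_s: 5.45
tcp_pos: [0.4818, -0.3043, 0.0215]
ee_rot: [[0.941, -0.338, -0.0], [-0.338, -0.941, -0.0], [-0.0, 0.0, -1.0]]
wrist_force: [0.4, -0.6, -0.2]
gripper_width: 0.276
```

Emit:
{"name": "arm_command", "arguments": {"rows": [{"travel":[0,0,-1],"roll":0,"fingers":0},{"travel":[0,0,-3],"roll":0,"fingers":0},{"travel":[0,0,-7],"roll":0,"fingers":0},{"travel":[0,0,-12],"roll":0,"fingers":0},{"travel":[0,0,-15.5],"roll":0,"fingers":0},{"travel":[0,0,-17.5],"roll":0,"fingers":0},{"travel":[0,0,-17.5],"roll":0,"fingers":0},{"travel":[0,0,-17.5],"roll":0,"fingers":0},{"travel":[0,0,-17.5],"roll":0,"fingers":0}]}}

```text
time_s: 6.35
tcp_pos: [0.4806, -0.3036, 0.1944]
ee_rot: [[0.941, -0.338, -0.004], [-0.338, -0.941, 0.002], [-0.004, -0.0, -1.0]]
wrist_force: [0.3, -0.3, -2.7]
gripper_width: 0.276
```

Run:
```python
from h import *
s=sense();print(s["tcp_pos"],s["gripper_width"],s["wrist_force"],s["moment"])
p,d=capture("wrist");np.savez("w3",p=p,d=d)
W=cloud("wrist",d,np.array(get_calibration("wrist")["mount"]))  # tool frame
m=(W[...,2]>-.03)&(W[...,2]<.03)&(W[...,0]>.03)&(W[...,0]<.11)&(abs(W[...,1])<.06)
q=W[m];print(len(q),q.min(0),q.max(0),np.median(q,0))
fk=q[(q[:,0]>.06)]
# plane fit
A=np.c_[fk[:,:2],np.ones(len(fk))];print("plane",np.linalg.lstsq(A,fk[:,2],rcond=None)[0])
for sg in(1,-1):
    e=q[(q[:,1]*sg>.012)]; print(sg,"x max",np.percentile(e[:,0],99.7),"y ext",np.percentile(e[:,1]*sg,99.7),np.median(e[:,2]))
np.save("tool_T.npy",0)
v=p.copy()
v[m]=(v[m]*.5+np.array([0,127,0])).astype(np.uint8)
cv2.imwrite("pics/w3.png",np.hstack([cv2.resize(p,(400,300)),cv2.resize(v,(400,300))])[...,::-1])
```

```text
[ 0.48055755 -0.30362524  0.19441104] 0.27635533943736984 [ 0.28885079 -0.26490439 -2.74677272] [0.01987717 0.00644701 0.04490135]
17525 [ 0.03000766 -0.03473034 -0.0145634 ] [0.09329391 0.03431058 0.01294637] [ 0.05995031 -0.00034328 -0.00292106]
plane [-0.0039812  -0.00081038 -0.00236524]
1 x max 0.09229666266632838 y ext 0.03341271884557156 -0.0028472525114465463
-1 x max 0.0923851856760013 y ext 0.033928917199853255 -0.002833270111392172
```

View pics/w3.png

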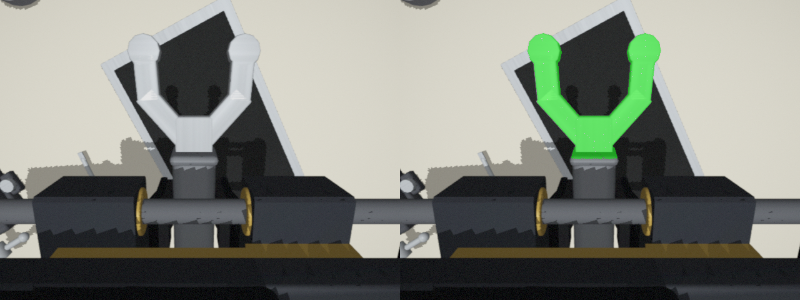

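The grasp is good: the fork is symmetric and level, with the pins at tool x of about 0.0847, y of about 0. Next is a hover, backed off about 30 mm from the ring at heading 29.4°, so pins and holes appear in one picture.

Emit:
{"name": "arm_command", "arguments": {"rows": [{"travel":[-1.8,-3.8,0],"roll":-8.2,"fingers":0},{"travel":[-3.6,-7.7,0],"roll":-16.4,"fingers":0},{"travel":[-5.4,-11.6,0],"roll":-24.6,"fingers":0},{"travel":[-7.2,-15.5,1],"roll":-32.8,"fingers":0},{"travel":[-9,-19.4,2],"roll":-41,"fingers":0},{"travel":[-10.9,-23.2,3.5],"roll":-49.1,"fingers":0},{"travel":[-10.9,-23.2,4.7],"roll":-49.1,"fingers":0},{"travel":[-10.9,-23.2,4.7],"roll":-49.1,"fingers":0},{"travel":[-10.9,-23.2,4.7],"roll":-49.1,"fingers":0},{"travel":[-10.9,-23.2,4.7],"roll":-49.1,"fingers":0}]}}

```text
time_s: 7.4
tcp_pos: [0.4581, -0.0497, 0.1497]
ee_rot: [[0.872, 0.489, 0.0], [0.489, -0.872, -0.0], [0.0, 0.0, -1.0]]
wrist_force: [1.0, -0.7, -2.3]
gripper_width: 0.274
```

```bash
cat > al.py <<'E'
from h import *
import sys
def run(name,dx0=.0847):
    s=sense();M=np.array(get_calibration("wrist")["mount"]);p,d=capture("wrist");np.savez(name,p=p,d=d);T=np.eye(4);T[:3,:3]=s["ee_rot"];T[:3,3]=s["tcp_pos"]
    print("tcp",s["tcp_pos"],"head",np.degrees(np.arctan2(s["ee_rot"][1,0],s["ee_rot"][0,0])),s["wrist_force"])
    W=cloud("wrist",d,M); zr=s["tcp_pos"][2]-.1125
    m=(W[...,2]>-.006)&(W[...,2]<.0005)&(W[...,0]>.06)&(W[...,0]<.11)&(abs(W[...,1])<.06)
    q=W[m]; print("fork z",np.median(q[:,2]))
    for sg in(1,-1):
        e=q[(q[:,1]*sg>.012)]; print(sg,"xmax",np.percentile(e[:,0],99.7),"yext",np.percentile(e[:,1]*sg,99.7))
    r=W[(abs(W[...,2]-zr)<.006)&(W[...,0]>.03)&(W[...,0]<.19)&(abs(W[...,1])<.06)];print("ring z tool",np.median(r[:,2]),"expect",zr)
    # tool-frame rectified view at ring plane: up=+x tool, right=+y tool
    f,cx,cy=K("wrist");Mi=np.linalg.inv(M);N=600
    g=np.array([[.115+a*.06,b*.06,zr] for a,b in((-1,-1),(1,-1),(1,1),(-1,1))]);k=g@Mi[:3,:3].T+Mi[:3,3]
    uv=np.float32(np.c_[k[:,0]/k[:,2]*f+cx,k[:,1]/k[:,2]*f+cy])
    im=cv2.warpPerspective(p,cv2.getPerspectiveTransform(uv,np.float32([[0,N],[0,0],[N,0],[N,N]])),(N,N))
    cv2.imwrite("pics/%s.png"%name,im[...,::-1])
run(sys.argv[1])
E
python3 al.py a1
```

```text
tcp [ 0.45811885 -0.04969491  0.14974728] head 29.26674321701107 [ 1.04066357 -0.67172585 -2.27801076]
fork z -0.0029088855156871596
1 xmax 0.09267138185729282 yext 0.033525572986864705
-1 xmax 0.09276251286513205 yext 0.03391903928774685
ring z tool 0.03800610112642373 expect 0.037247276536458054
```

View pics/a1.png

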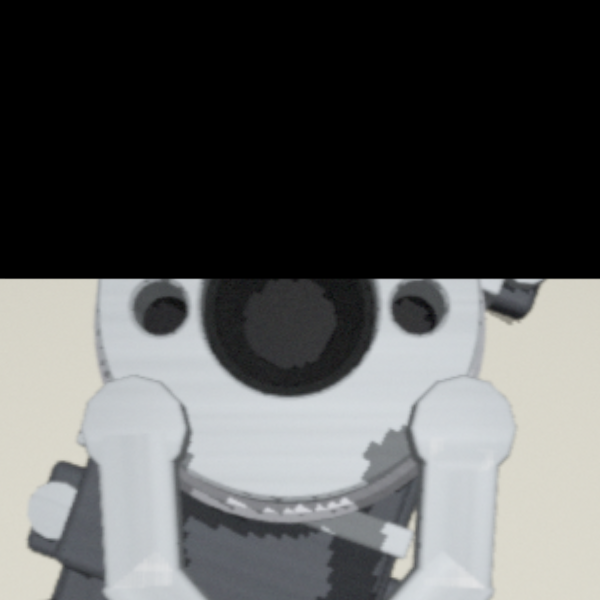

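Relative to the tool, the holes at (161,308) and (417,307) put the ring centre at (0.1135,-0.0022), and the pin midpoint is at (0.0846,0). The world estimate agrees to 0.3 mm. I'll shift +2.9 cm, -0.21 cm and lower slowly.

Emit:
{"name": "arm_command", "arguments": {"rows": [{"travel":[1.5,-0.21,0],"roll":0,"fingers":0},{"travel":[2.9,-0.21,0.4],"roll":0,"fingers":0},{"travel":[2.9,-0.21,1.2],"roll":0,"fingers":0},{"travel":[2.9,-0.21,1.7],"roll":0,"fingers":0},{"travel":[2.9,-0.21,2.0],"roll":0,"fingers":0},{"travel":[2.9,-0.21,2.2],"roll":0,"fingers":0},{"travel":[2.9,-0.21,2.4],"roll":0,"fingers":0},{"travel":[2.9,-0.21,2.6],"roll":0,"fingers":0},{"travel":[2.9,-0.21,2.6],"roll":0,"fingers":0},{"travel":[2.9,-0.21,2.6],"roll":0,"fingers":0}]}}

```text
time_s: 8.45
tcp_pos: [0.482, -0.033, 0.1237]
ee_rot: [[0.872, 0.49, 0.0], [0.49, -0.872, 0.0], [0.0, 0.0, -1.0]]
wrist_force: [0.4, -0.3, -2.2]
gripper_width: 0.271
```

No contact force at 3.6 mm depth, so the pins are entering. Going deeper.

Emit:
{"name": "arm_command", "arguments": {"rows": [{"travel":[0,0,0.15],"roll":0,"fingers":0},{"travel":[0,0,0.3],"roll":0,"fingers":0},{"travel":[0,0,0.4],"roll":0,"fingers":0},{"travel":[0,0,0.5],"roll":0,"fingers":0},{"travel":[0,0,0.5],"roll":0,"fingers":0},{"travel":[0,0,0.5],"roll":0,"fingers":0},{"travel":[0,0,0.5],"roll":0,"fingers":0}]}}

```text
time_s: 9.15
tcp_pos: [0.482, -0.033, 0.1186]
ee_rot: [[0.872, 0.49, 0.0], [0.49, -0.872, -0.0], [0.0, 0.0, -1.0]]
wrist_force: [0.3, 0.2, -2.1]
gripper_width: 0.273
```

Run:
```python
from h import *
s=sense();print(s["tcp_pos"],s["wrist_force"],s["moment"])
p,d=capture("side");save("s1.png",p)
T=pose("side");f,cx,cy=K("side");q=np.linalg.inv(T)@[.556,.008,.115,1];u,v=int(q[0]/q[2]*f+cx),int(q[1]/q[2]*f+cy);print(u,v)
cv2.imwrite("pics/s1c.png",cv2.resize(p[v-60:v+60,u-80:u+80],(640,480),interpolation=2)[...,::-1])
```

```text
[ 0.48201724 -0.03298973  0.11859203] [ 0.31023467  0.19780989 -2.08109483] [-0.11092871  0.00443029 -0.03832685]
353 230
```

View pics/s1c.png

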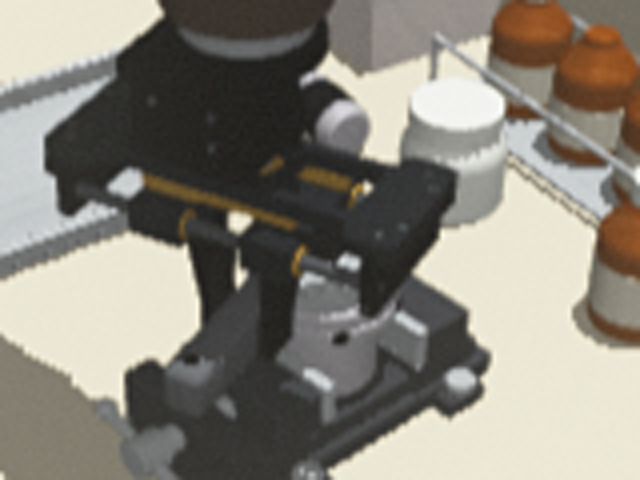

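Full depth (about 8.7 mm) was reached with no contact force, so the pins are in the holes. The side crop only shows the gripper over the ring at (353,230), because the gripper's body hides the pins. Now I turn about the ring axis (radius 8.48 cm).

Emit:
{"name": "arm_command", "arguments": {"rows": [{"travel":[0.03,-0.67,0],"roll":4.5,"fingers":0},{"travel":[0.1,-1.33,0],"roll":9,"fingers":0},{"travel":[0.23,-1.98,0],"roll":13.5,"fingers":0},{"travel":[0.42,-2.62,0],"roll":18,"fingers":0},{"travel":[0.65,-3.25,0],"roll":22.5,"fingers":0},{"travel":[0.92,-3.85,0],"roll":27,"fingers":0},{"travel":[1.25,-4.43,0],"roll":31.5,"fingers":0},{"travel":[1.62,-4.98,0],"roll":36,"fingers":0},{"travel":[2.03,-5.51,0],"roll":40.5,"fingers":0},{"travel":[2.48,-6.0,0],"roll":45,"fingers":0}]}}

```text
time_s: 10.2
tcp_pos: [0.4748, 0.0312, 0.1187]
ee_rot: [[0.962, -0.272, 0.001], [-0.272, -0.962, -0.001], [0.001, 0.001, -1.0]]
wrist_force: [4.0, -4.2, -3.6]
gripper_width: 0.273
```

Emit:
{"name": "arm_command", "arguments": {"rows": [{"travel":[0,-0.3,0],"roll":2,"fingers":0},{"travel":[0.02,-0.59,0],"roll":4,"fingers":0},{"travel":[0.05,-0.89,0],"roll":6,"fingers":0},{"travel":[0.06,-1.03,0],"roll":7,"fingers":0},{"travel":[0.06,-1.03,0],"roll":7,"fingers":0},{"travel":[0.06,-1.03,0],"roll":7,"fingers":0}]}}

```text
time_s: 10.8
tcp_pos: [0.4782, 0.0409, 0.1187]
ee_rot: [[0.923, -0.385, 0.001], [-0.385, -0.923, -0.0], [0.001, -0.0, -1.0]]
wrist_force: [3.6, -3.8, -4.6]
gripper_width: 0.272
```

Run:
```python
from h import *
s=sense();print(s["tcp_pos"],s["wrist_force"],s["moment"],np.degrees(np.arctan2(s["ee_rot"][1,0],s["ee_rot"][0,0])))
```

```text
[0.47824942 0.04085225 0.11870531] [ 3.55580583 -3.78915732 -4.56112653] [-1.12131578 -0.855097    0.09645545] -22.61514654930641
```

Emit:
{"name": "arm_command", "arguments": {"rows": [{"travel":[0,-0.15,0],"roll":1,"fingers":0},{"travel":[0,-0.3,0],"roll":2,"fingers":0},{"travel":[0,-0.3,0],"roll":2,"fingers":0},{"travel":[0,-0.3,0],"roll":2,"fingers":0}]}}

```text
time_s: 11.2
tcp_pos: [0.4789, 0.0425, 0.1187]
ee_rot: [[0.91, -0.414, -0.0], [-0.414, -0.91, -0.003], [0.001, 0.003, -1.0]]
wrist_force: [3.8, -8.2, -3.3]
gripper_width: 0.277
```

```bash
cat > st.py <<'E'
from h import *
s=sense();h=np.arctan2(s["ee_rot"][1,0],s["ee_rot"][0,0]);r=np.array([.5564,.0078])-s["tcp_pos"][:2];f=s["wrist_force"]
print(s["tcp_pos"],f,s["moment"],np.degrees(h),"R",np.linalg.norm(r),"tool fx,fy",f@s["ee_rot"],"bearing",np.degrees(np.arctan2(r[1],r[0])))
E
python3 st.py
```

```text
[0.47893724 0.04250892 0.11867933] [ 3.76302035 -8.22072932 -3.29279589] [-2.27997491 -1.03577672  0.69590303] -24.441199963194247 R 0.0848833752160365 tool fx,fy [6.82333355 5.91792863 3.31714598] bearing -24.135829955979
```

The moment is rising from 0.1 to 0.7 N m, which suggests the stop. I'll press a little further to confirm.

Emit:
{"name": "arm_command", "arguments": {"rows": [{"travel":[0,-0.15,0],"roll":1,"fingers":0},{"travel":[0,-0.22,0],"roll":1.5,"fingers":0},{"travel":[0,-0.22,0],"roll":1.5,"fingers":0},{"travel":[0,-0.22,0],"roll":1.5,"fingers":0}]}}

```text
time_s: 11.6
tcp_pos: [0.479, 0.0432, 0.1186]
ee_rot: [[0.9, -0.437, -0.002], [-0.437, -0.9, -0.005], [0.0, 0.006, -1.0]]
wrist_force: [2.9, -12.4, -3.1]
gripper_width: 0.276
```

```bash
python3 st.py
```

```text
[0.47904206 0.04324574 0.11855246] [  2.86437488 -12.421433    -3.08988365] [-3.53979322 -0.97730484  0.93892242] -25.897452783413733 R 0.08509201402317214 tool fx,fy [8.00097016 9.9050302  3.14942461] bearing -24.617453931658467
```

It has stalled: the bearing moved only 0.5° while the force rose to 12 N, so the ring is at its stop. Now I ease back to mid-play.

Emit:
{"name": "arm_command", "arguments": {"rows": [{"travel":[0,0.3,0],"roll":-2,"fingers":0},{"travel":[0.02,0.59,0],"roll":-4,"fingers":0},{"travel":[0.04,0.84,0],"roll":-5.7,"fingers":0},{"travel":[0.04,0.84,0],"roll":-5.7,"fingers":0},{"travel":[0.04,0.84,0],"roll":-5.7,"fingers":0}]}}

```text
time_s: 12.1
tcp_pos: [0.4761, 0.0381, 0.1186]
ee_rot: [[0.937, -0.35, -0.0], [-0.35, -0.937, -0.0], [-0.0, 0.0, -1.0]]
wrist_force: [0.1, -1.9, -1.9]
gripper_width: 0.276
```

```bash
python3 st.py
```

```text
[0.47609006 0.03809434 0.11856544] [ 0.10609888 -1.86930944 -1.89754797] [-0.63506234 -0.13480205 -0.09931797] -20.515049570204447 R 0.08583375476227274 tool fx,fy [0.75501937 1.71300559 1.89784631] bearing -20.667371886282854
```

Emit:
{"name": "arm_command", "arguments": {"rows": [{"travel":[0.07,0.05,0],"roll":0,"fingers":0},{"travel":[0.07,0.05,0],"roll":0,"fingers":0}]}}

```text
time_s: 12.3
tcp_pos: [0.4768, 0.0378, 0.1186]
ee_rot: [[0.937, -0.349, 0.0], [-0.349, -0.937, 0.0], [0.0, -0.0, -1.0]]
wrist_force: [1.2, -0.3, -2.5]
gripper_width: 0.274
```

```bash
python3 st.py
```

```text
[0.47683749 0.03784897 0.11855469] [ 1.23446161 -0.29718201 -2.46273987] [0.01330108 0.0391706  0.00242719] -20.456639177194134 R 0.08504782532667947 tool fx,fy [ 1.26040954 -0.15191931  2.46284157] bearing -20.690421040902162
```

The forces are gone and the spanner is free. Lifting.

Emit:
{"name": "arm_command", "arguments": {"rows": [{"travel":[0,0,-0.2],"roll":0,"fingers":0},{"travel":[0,0,-0.5],"roll":0,"fingers":0},{"travel":[0,0,-0.9],"roll":0,"fingers":0},{"travel":[0,0,-1.4],"roll":0,"fingers":0},{"travel":[0,0,-2.4],"roll":0,"fingers":0},{"travel":[-1.5,0,-4.5],"roll":0,"fingers":0},{"travel":[-4.5,0,-7],"roll":0,"fingers":0},{"travel":[-5,0,-8],"roll":0,"fingers":0},{"travel":[-5,0,-8],"roll":0,"fingers":0},{"travel":[-5,0,-8],"roll":0,"fingers":0}]}}

```text
time_s: 13.3
tcp_pos: [0.4301, 0.0551, 0.1987]
ee_rot: [[0.937, -0.349, 0.001], [-0.349, -0.937, 0.0], [0.0, -0.001, -1.0]]
wrist_force: [0.2, -0.1, -3.1]
gripper_width: 0.276
```

Run:
```python
from h import *
s=sense();print(s["tcp_pos"],s["wrist_force"],s["moment"])
M=np.array(get_calibration("wrist")["mount"]);T=pose("wrist");p,d=capture("wrist");np.savez("w4",p=p,d=d,T=T)
W=cloud("wrist",d,M)
m=(W[...,2]>-.006)&(W[...,2]<.0005)&(W[...,0]>.06)&(W[...,0]<.11)&(abs(W[...,1])<.06)
q=W[m];print("fork z",np.median(q[:,2]))
for sg in(1,-1):
    e=q[q[:,1]*sg>.012];print(sg,np.percentile(e[:,0],99.7),np.percentile(e[:,1]*sg,99.7))
a=cv2.resize(p,(400,300));b=cv2.resize(top("wrist",p,T,(.5564,.0078),.1125,.05,.0002),(400,400))
cv2.imwrite("pics/w4.png",np.hstack([np.vstack([a,np.zeros((100,400,3),np.uint8)]),b])[...,::-1])
# tray from saved scene/side clouds: wall tops
for n in("scene","side"):
    z=np.load(n+"0.npz");X=cloud(n,z["d"],z["T"])
    m=(X[...,2]>.014)&(X[...,2]<.024)&(abs(X[...,0]-.544)<.13)&(abs(X[...,1]-.317)<.17)
    lab=cv2.connectedComponentsWithStats(m.astype(np.uint8),connectivity=8);k=1+np.argmax(lab[2][1:,4])
    Q=X[lab[1]==k];print(n,cv2.minAreaRect((Q[:,:2]*1000).astype(np.float32)),len(Q))
    c=cut_out(n,"tray")
    if capture(n) is not None: pass
```

```text
[0.43014915 0.05507371 0.19865448] [ 0.16427277 -0.11306762 -3.11533013] [ 0.00265119  0.08300212 -0.02572568]
fork z -0.0028917994487505233
1 0.09284986360400732 0.033045320798946995
-1 0.092409203854681 0.03455957253045643
scene ((542.6558227539062, 309.9071960449219), (265.0547790527344, 188.28407287597656), 2.663471221923828) 1968
side ((543.0763549804688, 309.56878662109375), (262.06121826171875, 194.81703186035156), 1.7686617374420166) 688
```

View pics/w4.png

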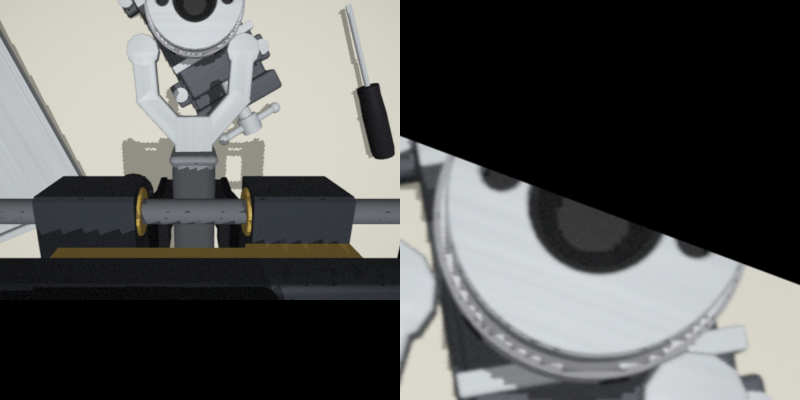

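In the wrist view, both hole centres (about (162,2) and (220,4) in the left half) lie level across the tool at heading -20.5°, which agrees with the stop at about -20°. Next I move over the tray and check the ring with the scene camera.

Emit:
{"name": "arm_command", "arguments": {"rows": [{"travel":[0.1,-4.6,0],"roll":-4,"fingers":0},{"travel":[0.2,-9.2,0],"roll":-8,"fingers":0},{"travel":[0.3,-13.8,0],"roll":-12,"fingers":0},{"travel":[0.4,-18.4,0],"roll":-16,"fingers":0},{"travel":[0.5,-23,0],"roll":-20,"fingers":0},{"travel":[0.5,-27.5,0],"roll":-22.5,"fingers":0},{"travel":[0.5,-27.5,0],"roll":-22.5,"fingers":0},{"travel":[0.5,-27.5,0],"roll":-22.5,"fingers":0},{"travel":[0.5,-27.5,0],"roll":-22.5,"fingers":0}]}}

```text
time_s: 14.45
tcp_pos: [0.5303, 0.3099, 0.1976]
ee_rot: [[0.999, 0.035, -0.002], [0.035, -0.999, -0.002], [-0.002, 0.002, -1.0]]
wrist_force: [-0.5, -0.0, -1.3]
gripper_width: 0.276
```

Run:
```python
from h import *
print([ontoz("scene",u,.02)[:2].round(4).tolist() for u in((407,292),(493,335),(432,458),(333,400))])
s=sense();print(s["tcp_pos"],s["ee_rot"][:,0])
T=pose("wrist");p,d=capture("wrist");np.savez("w5",p=p,d=d,T=T)
ps,_=capture("scene")
c=(.5564,.0078);z=top("scene",ps,pose("scene"),c,.1125,.05,.00025)
w=top("wrist",p,T,(.545,.312),.02,.19,.00095)
cv2.imwrite("pics/w5.png",np.hstack([z,w[:400,:400]])[...,::-1])
```

```text
[[0.4002, 0.2179], [0.3932, 0.3949], [0.6623, 0.405], [0.6778, 0.2311]]
[0.53028103 0.30989075 0.19760202] [ 0.99939314  0.03478482 -0.00183323]
```

View pics/w5.png

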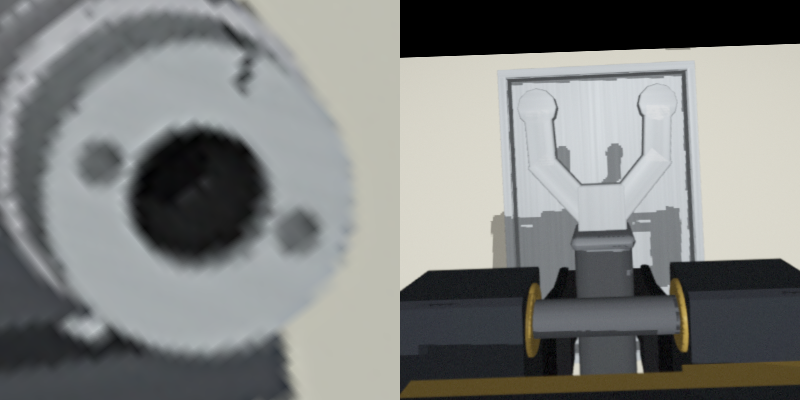

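The ring's witness line (245,75) now meets the chuck line (235,35), and the holes at (100,162) and (298,232) give about 49° of turn, so the ring is tight. In the wrist view the tray is at u 500–695, v 65 and below, with the spanner well centred inside it. Lowering.

Emit:
{"name": "arm_command", "arguments": {"rows": [{"travel":[0,0,3.5],"roll":0,"fingers":0},{"travel":[0,0,7],"roll":0,"fingers":0},{"travel":[0,0,10.5],"roll":0,"fingers":0},{"travel":[0,0,13.5],"roll":0,"fingers":0},{"travel":[0,0,15.5],"roll":0,"fingers":0},{"travel":[0,0,16.5],"roll":0,"fingers":0},{"travel":[0,0,17.2],"roll":0,"fingers":0},{"travel":[0,0,17.6],"roll":0,"fingers":0},{"travel":[0,0,17.6],"roll":0,"fingers":0},{"travel":[0,0,17.6],"roll":0,"fingers":0}]}}

```text
time_s: 15.55
tcp_pos: [0.5312, 0.3114, 0.0236]
ee_rot: [[0.999, 0.036, 0.002], [0.036, -0.999, 0.001], [0.002, -0.001, -1.0]]
wrist_force: [-0.5, -0.1, -2.8]
gripper_width: 0.271
```

Still unloaded at z 0.0236; contact should come near 0.0178.

Emit:
{"name": "arm_command", "arguments": {"rows": [{"travel":[0,0,0.2],"roll":0,"fingers":0},{"travel":[0,0,0.4],"roll":0,"fingers":0},{"travel":[0,0,0.5],"roll":0,"fingers":0},{"travel":[0,0,0.5],"roll":0,"fingers":0},{"travel":[0,0,0.5],"roll":0,"fingers":0}]}}

```text
time_s: 16.05
tcp_pos: [0.5307, 0.311, 0.0176]
ee_rot: [[0.999, 0.036, 0.0], [0.036, -0.999, 0.0], [0.0, -0.0, -1.0]]
wrist_force: [-0.7, 0.5, -2.3]
gripper_width: 0.274
```

Emit:
{"name": "arm_command", "arguments": {"rows": [{"travel":[0,0,0.05],"roll":0,"fingers":0},{"travel":[0,0,0.1],"roll":0,"fingers":0},{"travel":[0,0,0.1],"roll":0,"fingers":0},{"travel":[0,0,0.1],"roll":0,"fingers":0}]}}

```text
time_s: 16.45
tcp_pos: [0.5307, 0.311, 0.0175]
ee_rot: [[0.999, 0.036, 0.0], [0.036, -0.999, 0.0], [0.0, -0.0, -1.0]]
wrist_force: [-2.8, -0.8, 6.4]
gripper_width: 0.274
```

Contact: the vertical force changed from -2.3 to +6.4 N and z stalled at 0.0175. Releasing and rising.

Emit:
{"name": "arm_command", "arguments": {"rows": [{"travel":[0,0,-0.05],"roll":0,"fingers":30},{"travel":[0,0,-0.05],"roll":0,"fingers":40},{"travel":[0,0,-0.05],"roll":0,"fingers":55},{"travel":[0,0,-0.05],"roll":0,"fingers":60},{"travel":[0,0,-0.05],"roll":0,"fingers":60},{"travel":[0,0,-0.05],"roll":0,"fingers":60}]}}

```text
time_s: 17.05
tcp_pos: [0.5307, 0.3109, 0.0169]
ee_rot: [[0.999, 0.036, -0.0], [0.036, -0.999, -0.0], [-0.0, 0.0, -1.0]]
wrist_force: [0.2, 0.6, 0.0]
gripper_width: 0.583
```

Emit:
{"name": "arm_command", "arguments": {"rows": [{"travel":[0,0,-1],"roll":0,"fingers":60},{"travel":[0,0,-3],"roll":0,"fingers":60},{"travel":[0,0,-6],"roll":0,"fingers":60},{"travel":[0,0,-10],"roll":0,"fingers":60},{"travel":[0,0,-15],"roll":0,"fingers":60},{"travel":[0,0,-20],"roll":0,"fingers":60},{"travel":[0,0,-20],"roll":0,"fingers":60},{"travel":[0,0,-20],"roll":0,"fingers":60}]}}

```text
time_s: 17.85
tcp_pos: [0.531, 0.3113, 0.2196]
ee_rot: [[0.999, 0.036, 0.003], [0.036, -0.999, 0.004], [0.003, -0.003, -1.0]]
wrist_force: [-1.4, -0.1, -0.0]
gripper_width: 0.599
```

Run:
```python
from h import *
s=sense();print(s["time_s"],s["gripper_width"],s["wrist_force"])
T=pose("wrist");p,d=capture("wrist");W=cloud("wrist",d,T)
m=(W[...,2]>.014)&(W[...,2]<.04)&(abs(W[...,0]-.54)<.1)&(abs(W[...,1]-.311)<.06);q=W[m]
print(cv2.minAreaRect((q[:,:2]*1000).astype(np.float32)),"handle z",np.median(q[q[:,2]>.026][:,2]),"fork z",np.median(q[q[:,2]<.025][:,2]))
a=top("wrist",p,T,(.545,.312),.01,.19,.00095)
ps,_=capture("scene")
cv2.imwrite("pics/end.png",np.hstack([a[:400,:400],cv2.resize(ps,(400,300))[:, :].copy() if 0 else cv2.resize(ps,(400,400))])[...,::-1])
for l in("bottle_a","jar","spare_chuck","insert","screwdriver","torque_driver"):
    print(l,[(round(x["p"],2),np.round(x["position"],3).tolist()) for x in search_frame("scene",l)])
```

```text
17.85 0.5988231994273762 [-1.36493599 -0.10609828 -0.02410344]
((544.5775146484375, 311.13226318359375), (158.18601989746094, 68.38864135742188), 2.822143316268921) handle z 0.030135135994258766 fork z 0.020488914899887856
bottle_a [(0.7, [0.771, -0.009, 0.069])]
jar [(0.94, [0.756, 0.147, 0.071])]
spare_chuck [(0.81, [0.735, -0.16, 0.032])]
insert [(0.65, [0.395, 0.164, 0.017]), (0.43, [0.583, 0.029, 0.046])]
screwdriver [(0.87, [0.389, -0.155, 0.022]), (0.48, [0.564, 0.014, 0.112])]
torque_driver [(0.73, [0.726, 0.287, 0.031])]
```

View pics/end.png

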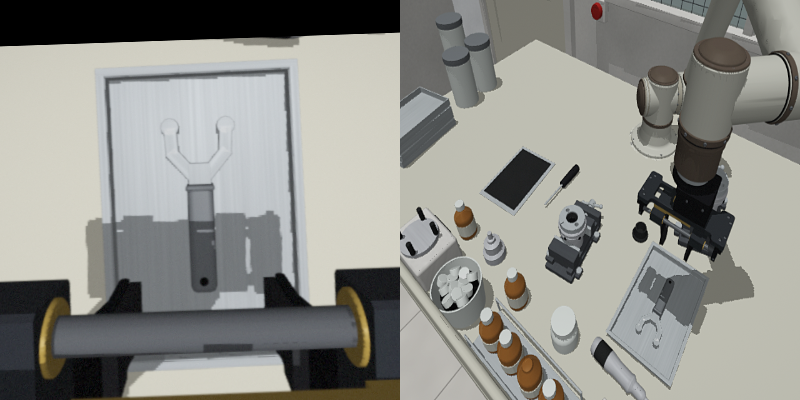

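The spanner lies flat inside the tray: fork ends at (170,125) and (228,122), tail at (205,283), top faces at 20.5 and 30 mm. The bystanders are where they were. Handing in.

```bash
python3 -c "
from station import *
print(finish_job())"
```

```text
the job is handed in; nothing more can be done
None
```

I tightened the lock ring to its stop with the spanner, laid the spanner flat in the tray, and handed the job in at about 18 s of the 51 s allowed. No verdict is reported back.

- **Insertion:** The pins went about 8.7 mm into the holes with no contact force. I inferred this from the free descent, since the gripper hid the pins from the side camera.
- **Turning:** The ring turned about 49° until it stalled, with the side force rising to about 12 N. I then eased the spanner back until the forces vanished and lifted it off. The scene picture afterwards showed the witness lines meeting, and the holes' angle also gave about 49° of turn.
- **Placing:** The tray floor was felt as a rise in wrist force before I released. The last picture shows the spanner level and well inside the walls, with the fork top at 20.5 mm (21 expected) and the handle top at 30 mm (31 expected). The gripper was clear at 0.22 m.
- **Bystanders:** The network's last positions match the first ones within about 6 mm. It missed the second bottle on that last check; in the picture it stands where it was.

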